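# Rack the sanding boards by height

## Robot

A 6-joint arm with a two-finger parallel gripper is mounted at the origin on the work surface. World frame = base frame: x ahead of the robot, y to its left, z up, the work surface at z = 0. Lengths are in m, angles in rad, forces in N, time in s.
With the tool pointing down it reaches from about 0.35 to 0.95 m from the base axis. Payload 17.4 kg.
Tool frame: the origin (TCP) lies midway between the tips of the shut fingers; the grasp point (between the pads) lies 19 mm behind it; z points along the fingers, y is the line along which they close (so a half turn about z gives the same grasp; the last joint's range is limited). The gripper opens to 93 mm and grips with 3 to 60 N. Pads are 15 mm wide; open, the fingers measure 128 mm over their backs; the gripper's body (75 mm by 188 mm) begins 65 mm behind the grasp point.
Start: joints at [-1.147, 0.116, 1.442, -0, 1.584, -0.038], TCP at [0.301, -0.604, 0.219] pointing down, gripper open.
Joint ranges: [-2.83, 2.83], [-0.83, 2.19], [0.07, 2.5], [-1.14, 4.28], [0.01, 3], [-2.97, 2.97]. Speed limits (rad/s): [1.89, 1.89, 2.22, 3.14, 3.14, 3.14].

## Interface

Orientations are given as a unit quaternion [w, x, y, z].
In Python, from plant import ctrl gives the robot as it stands.
- The arm moves only by the tool apply_moves, never from a script. Its argument "commands" is a list of rows, each a list of 7 numbers: the shift along the tool's x, y, z in mm, then the turn, a rotation vector about the tool's x, y, z in rad, then the opening, from 0 (shut) to 1 (fully open). A call has 1 to 5 rows; each row is the pose to reach, as a shift and turn from the pose commanded when the call began, along the tool's axes at that moment; what a row does not reach only later rows make up. A row lasts 1/8 s, in which the tool goes at most 62.5 mm and 10.7 degrees, less where a joint would pass 70% of its speed; a pose out of reach is approached as far as the arm can. A call with a gripper value outside its range is refused whole. The fingers move at their own pace and stop on an object; "newtons" is the grip in N (left out, the last holds). Time passes only in rows, so rows that repeat a pose let the fingers close. It gives the time, the measured TCP pose, the force, the opening and the grip force at its end, in the units of the state.
- ctrl.get_obs(): the state, without advancing time (a new reading comes with each control period).
- ctrl.capture(name): name is "scene" or "top" or "wrist"; returns the picture (480x640x3 uint8, red, green, blue); there is no depth.
- ctrl.camera_info(name): a dict with "K" (3x3 intrinsics, pixels), "T" (4x4, takes a point from camera to world coordinates). Camera axes: x right, y down, z forward; pixel columns grow to the right and rows downward; lengths in m; the calibration is good to about 2 mm. A picture is of the moment at which its call begins: read the wrist's pose just before it. camera_info takes no time and is no camera call; for the wrist camera it gives the pose at the moment of the call.
- ctrl.close_job(): hands the job in; it is judged then, once.
The state is a dict: "time": time; "joint_positions": joint angles; "qd": joint speeds; "effort": joint torques, N m; "tcp_pos": TCP position; "eef_rot": TCP orientation; "ft_force": force on the tool from outside, world axes, zero at the start; "wrist_torque": the same for the moment, N m; "width": opening from 0.0 (shut) to 1.0 (fully open); "finger_force": force on a finger pad.
Only numpy, scipy, OpenCV 4.12 (cv2) and the standard library are available. Lean on these libraries where they do the work, as an engineer would, in place of code of your own. Each camera call takes 0.05 s, during which the arm holds its last target. There are 200 camera calls.

## Task

Put the four sanding boards away in the slotted rack in order of height: the shortest in the slot next to the red dot, rising slot by slot to the tallest next to the white dot. Each board stands upright on the floor of its slot, square in it and centred along it. Leave the miniature stool and bucket where they are.

Things in the scene. Friction and masses are not known exactly. Their poses are not given: they have to be found in the camera images.
- green_board: green sanding board, the shortest of four: a flat pale-wood board standing on its long edge, both faces and a strip on its top green; 58 mm high, 46 mm long, 24 mm thick, about 38 g. Origin at the centre of its underside; x across its 24 mm thickness, y along its length, z up. It stands upright by itself.
- charcoal_board: charcoal sanding board, the second shortest of four: a flat pale-wood board standing on its long edge, both faces and a strip on its top charcoal; 72 mm high, 54 mm long, 24 mm thick, about 56 g. Origin at the centre of its underside; x across its 24 mm thickness, y along its length, z up. It stands upright by itself.
- yellow_board: yellow sanding board, the second tallest of four: a flat pale-wood board standing on its long edge, both faces and a strip on its top yellow; 86 mm high, 62 mm long, 24 mm thick, about 77 g. Origin at the centre of its underside; x across its 24 mm thickness, y along its length, z up. It stands upright by itself.
- blue_board: blue sanding board, the tallest of four: a flat pale-wood board standing on its long edge, both faces and a strip on its top blue; 100 mm high, 70 mm long, 24 mm thick, about 101 g. Origin at the centre of its underside; x across its 24 mm thickness, y along its length, z up. It stands upright by itself.
- rack: fixed wooden rack, 294 x 84 mm, dark base, pale dividers. Origin: centre of underside; x along the row, y along each slot, z up. Four slots open at both ends, 38 mm wide in x, 84 mm long, centred at x = -90, -30, 30, 90 mm. Slot floors 12 mm above the bench; dividers rise 22 mm more, 22 mm thick (end ones 38). A board stands with its x along the rack's x, either way round.
- red_dot: fixed red painted disc, 30 mm across and 5 mm thick, on top of one end divider of the rack, 128 mm from the rack's centre along its x; the white one is on the other end, and which end is which changes. Origin at the centre of its underside, 34 mm above the bench.
- white_dot: fixed white painted disc, 30 mm across and 5 mm thick, on top of one end divider of the rack, 128 mm from the rack's centre along its x; the red one is on the other end, and which end is which changes. Origin at the centre of its underside, 34 mm above the bench.
- mini_stool: loose miniature wooden stool among the boards, 46 x 60 mm seat, 48 mm high, 60 g; to be left where it is. Origin on the bench under its centre, z up.
- mini_bucket: loose miniature wooden bucket with copper hoops among the boards, 52 mm across the rim, 42 mm high, 50 g; to be left where it is. Origin at the centre of its underside, z up.

How it is judged:
By the outcome, as a careful person would: the job done as asked, in the order asked, and still so for the second after the job is handed in, with the robot touching nothing.
It also fails if it takes over 99 s, if anything falls off the work surface, if the arm or the gripper's body presses on something with over 40 N, if the wrist force passes 120 N, or if a joint passes its speed limit or range.

## Working session

There is one attempt and no reset: what is moved stays moved. The work goes in short steps, Python scripts to look and compute and a tool call to move; the robot and the scene stay as the last step left them, time stands still between calls to the robot, and variables do not carry over. Pictures are saved under pics/ and viewed, at most 14 in all, crops included, and the job is handed in when it is done.

Besides the shell and the picture viewer there is one more tool, called after "Request:" by a JSON object that holds its "name" and its "arguments". apply_moves: Moves the arm, as the interface text tells. Its arguments: {"type":"object","properties":{"commands":{"type":"array"},"newtons":{"type":"number"}},"required":["commands"]}

```bash
mkdir -p pics && python3 - <<'E'
from plant import ctrl
import cv2,numpy as np
for n in("top","scene"):
    cv2.imwrite(f"pics/{n}0.png",ctrl.capture(n)[:,:,::-1]); c=ctrl.camera_info(n); print(n,np.round(c["K"],1).tolist(),np.round(c["T"],3).tolist())
o=ctrl.get_obs(); print(o)
E
```

```text
top [[509.1, 0.0, 306.9], [0.0, 509.1, 244.2], [0.0, 0.0, 1.0]] [[0.029, -0.986, 0.166, 0.409], [-0.999, -0.026, 0.021, -0.031], [-0.016, -0.166, -0.986, 0.834], [0.0, 0.0, 0.0, 1.0]]
scene [[546.8, 0.0, 316.1], [0.0, 546.8, 244.7], [0.0, 0.0, 1.0]] [[0.755, 0.484, -0.443, 0.933], [0.656, -0.574, 0.491, -0.443], [-0.017, -0.661, -0.75, 0.694], [0.0, 0.0, 0.0, 1.0]]
{'time': 0.1, 'joint_positions': array([-1.14678284e+00,  1.16440379e-01,  1.44220734e+00, -7.61257372e-07,
        1.58399341e+00, -3.78262647e-02]), 'qd': array([ 0.00224379, -0.00114641, -0.00231485,  0.00035347,  0.00133041,
        0.00127627]), 'effort': array([ 3.57588426e-03, -7.22890520e+01, -6.23864865e+01,  7.82511709e-02,
        2.28396367e-02, -9.56332588e-05]), 'tcp_pos': array([ 0.30067689, -0.60412618,  0.2179719 ]), 'eef_rot': array([-5.14421705e-04,  9.73456140e-01,  2.28873042e-01, -1.00972574e-04]), 'ft_force': array([ 0.12374438, -0.4200134 ,  0.57679426]), 'wrist_torque': array([-0.01473196,  0.00409231, -0.00372163]), 'finger_force': 0.0, 'width': 1.0002639934145072}
```

View pics/top0.png

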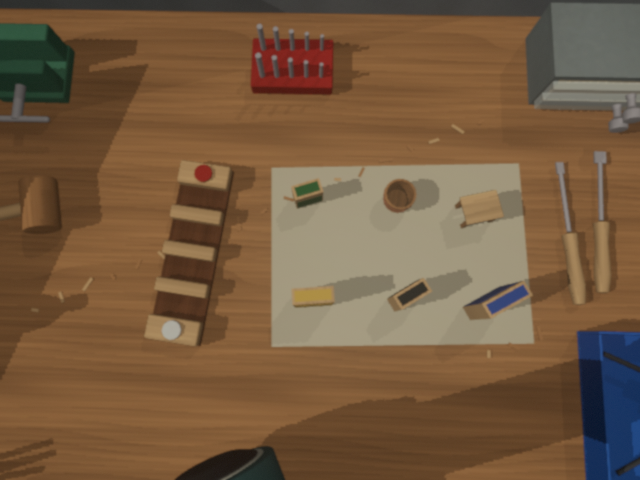

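View pics/scene0.png

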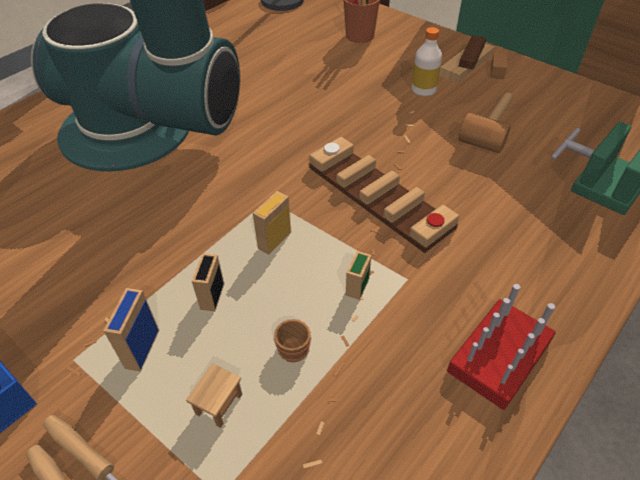

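The top view shows the rack with the red dot at (204,173) and the white dot at (171,330). Green is at (308,190), yellow at (313,296), charcoal at (411,293) and blue at (505,298). I'll enlarge to read the corners.

```bash
python3 - <<'E'
import cv2,numpy as np
t=cv2.imread("pics/top0.png"); s=cv2.imread("pics/scene0.png")
def crop(im,x,y,w,h,k):
    c=cv2.resize(im[y:y+h,x:x+w],None,fx=k,fy=k,interpolation=cv2.INTER_CUBIC)
    c=cv2.convertScaleAbs(c,alpha=1.3,beta=20)
    for i in range(0,w,10):
        cv2.line(c,(i*k,0),(i*k,8 if i%50 else 16),(255,0,255),1)
        if (x+i)%20==0: cv2.putText(c,str(x+i),(i*k,20),0,.35,(255,0,255),1)
    for j in range(0,h,10):
        cv2.line(c,(0,j*k),(8,j*k),(255,0,255),1)
        if (y+j)%20==0: cv2.putText(c,str(y+j),(10,j*k+4),0,.35,(255,0,255),1)
    return c
a=np.hstack([crop(t,280,160,66,160,4)[:600],crop(t,380,160,160,160,3)[:600]]) if 0 else None
def pad(c,W,H): 
    o=np.zeros((H,W,3),np.uint8);o[:c.shape[0],:c.shape[1]]=c;return o
cv2.imwrite("pics/t1.png",np.vstack([np.hstack([pad(crop(t,280,170,60,50,6),400,300),pad(crop(t,280,275,60,50,6),400,300)]),np.hstack([pad(crop(t,380,270,60,50,6),400,300),pad(crop(t,460,275,76,50,5),400,300)])]))
cv2.imwrite("pics/t2.png",np.hstack([crop(t,140,150,100,200,3)]+[pad(crop(s,300,130,160,130,3),490,600)]))
cv2.imwrite("pics/s1.png",np.vstack([np.hstack([pad(crop(s,340,240,40,70,4),400,300),pad(crop(s,240,185,60,70,4),400,300)]),np.hstack([pad(crop(s,185,245,50,70,4),400,300),pad(crop(s,100,280,66,100,3),400,300)])]))
E
```

```text
(no output)
```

View pics/t1.png

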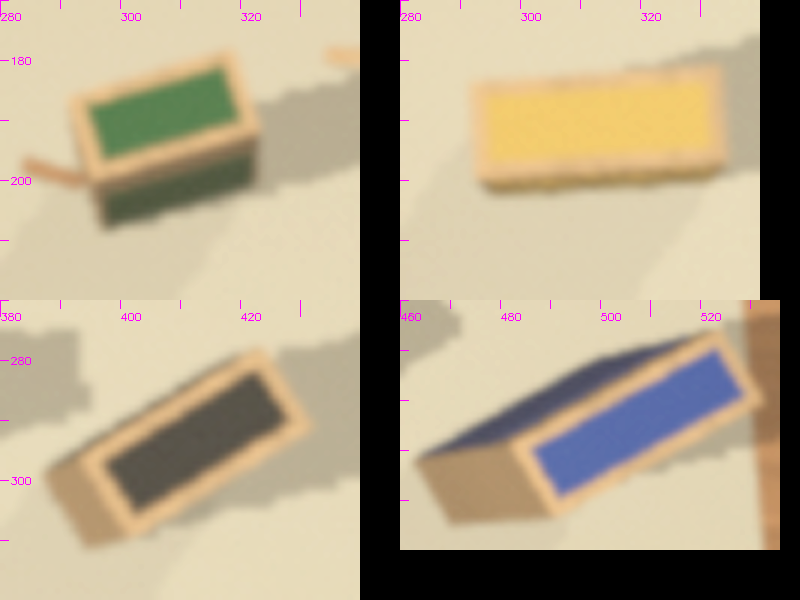

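View pics/t2.png

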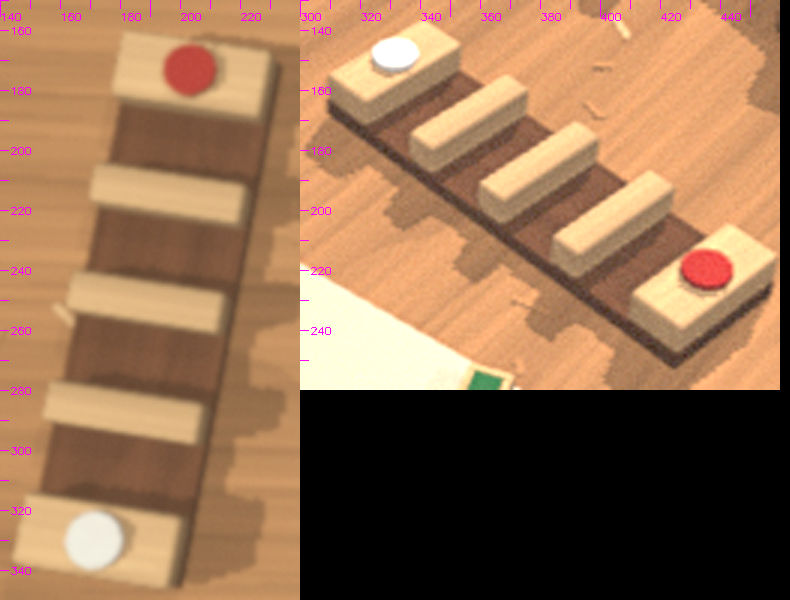

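View pics/s1.png

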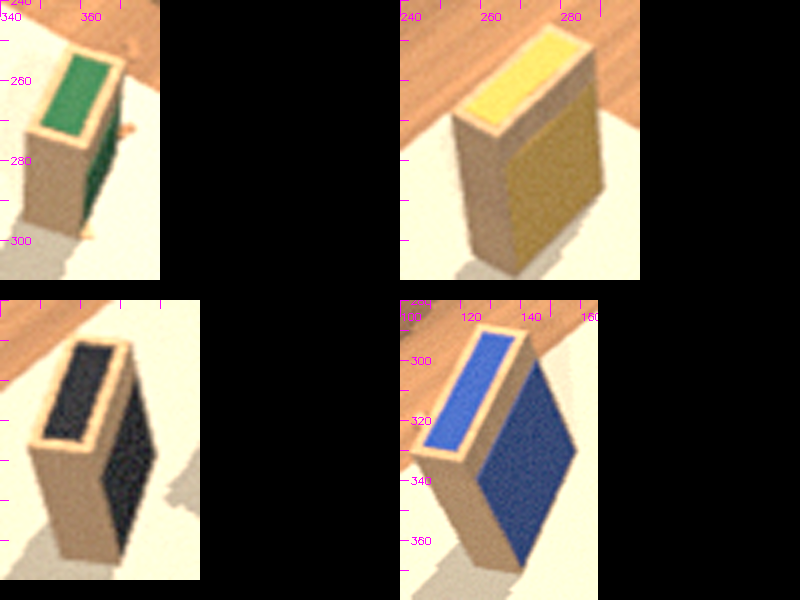

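I read the top-face corners of each board, and the rack dots and dividers, from the crops of both views. Next I fit a pose and height to each object.

```bash
cat > geo.py <<'E'
import numpy as np
from plant import ctrl
from scipy.optimize import least_squares
def proj(n,P,C=None):
    c=C or ctrl.camera_info(n);T=np.array(c["T"]);q=(np.atleast_2d(P)-T[:3,3])@T[:3,:3];p=q@np.array(c["K"]).T
    return p[:,:2]/p[:,2:]
def fit(L,obs,p0):
    """L: local xyz points (z rel. to fitted top); obs: [(cam,px)]; fit x,y,ztop,yaw"""
    L=np.array(L,float)
    cs=[(ctrl.camera_info(n) if isinstance(n,str) else n) for n,_ in obs]
    def W(p):
        c,s=np.cos(p[3]),np.sin(p[3]);return np.c_[p[0]+c*L[:,0]-s*L[:,1],p[1]+s*L[:,0]+c*L[:,1],p[2]+L[:,2]]
    f=lambda p:np.concatenate([(proj(None,W(p),C)-np.array(px)).ravel() for C,(_,px) in zip(cs,obs)])
    r=least_squares(f,p0);return r.x,np.sqrt(np.mean(r.fun**2)),f
E
cat > m1.py <<'E'
from geo import *
D=dict(green=(46,[(292,186.3),(318.7,178.7),(323,192.2),(296,200.5)],[(346.5,272.5),(358,251.5),(371,255.5),(361,276.8)]),
yellow=(62,[(291.7,288.7),(333.3,285.8),(334.7,302.2),(293.3,305)],[(253.5,213),(277,191.8),(288.5,196.5),(264.5,219)]),
charcoal=(54,[(393.7,297),(422.7,278),(432,290.7),(401.7,309.7)],[(192,281),(204,255),(218,256.5),(208.5,282.5)]),
blue=(70,[(482.4,303.4),(523.6,281.4),(532.8,295),(491.2,318.2)],[(104,331.7),(127.3,288.7),(142.7,290.7),(120.7,332.7)]))
# top cam order: left-far, right-far, right-near, left-near. world: right=-y, far=+x ; scene order unknown -> best cyclic shift
for k,(l,a,b) in D.items():
    h=l/2000; L=[(.012,h,0),(.012,-h,0),(-.012,-h,0),(-.012,h,0)]
    best=min((fit(L,[("top",a),("scene",(b if d>0 else b[::-1])[i:]+(b if d>0 else b[::-1])[:i])],[.45,-.1,.07,0]) for i in range(4) for d in(1,-1)),key=lambda r:r[1])
    print(k,np.round(best[0],4),"rms",round(best[1],2))
# rack: +x towards red end
L=[(.128,0,.005),(-.128,0,.005)]+[(x,y,0) for x in(.06,0,-.06) for y in(.042,-.042)]
t=[(203.3,172.7),(171.3,330),(171,210.7),(220,218),(163.3,246.7),(212.7,255),(155.7,283.3),(205,291.7)]
s=[(435.7,219.3),(332,147.7),(420.7,189.3),(388.3,210),(395.7,173.3),(364,193.3),(372,157.7),(340.3,177.7)]
r=fit(L,[("top",t),("scene",s)],[.45,.2,.034,0]);print("rack",np.round(r[0],4),r[1]);print(np.round(r[2](r[0]).reshape(-1,2),1).tolist())
E
python3 m1.py
```

```text
green [ 0.6292 -0.012   0.054   0.3096] rms 0.6
yellow [ 0.4602 -0.0258  0.0824  0.1001] rms 0.53
charcoal [ 0.4679 -0.1741  0.0675  0.5714] rms 0.89
blue [ 0.4611 -0.3044  0.0974  0.5174] rms 0.63
rack [ 0.5302  0.1774  0.0284 -0.1318] 0.6972672514384614
[[-0.8, 0.9], [-0.5, -0.1], [-1.0, -0.4], [0.4, 0.2], [-0.9, -0.5], [0.7, -0.7], [-1.1, -0.4], [1.2, -0.4], [-0.6, -0.2], [-0.5, 0.1], [-0.0, -0.1], [-0.5, 1.9], [0.1, -0.6], [-0.9, 0.8], [0.4, -0.6], [-0.5, -0.4]]
```

```bash
cat > plan.py <<'E'
import sys,numpy as np
from plant import ctrl
from scipy.spatial.transform import Rotation as R
def plan(x,y,z,yaw=None):
    """tool shift mm + rotvec to put TCP at x,y,z with tool y along world yaw, pointing straight down"""
    o=ctrl.get_obs();w=o["eef_rot"];A=R.from_quat([*w[1:],w[0]])
    d=A.inv().apply(np.array([x,y,z])-o["tcp_pos"])*1000
    tx=A.as_matrix()[:2,0]; a=np.arctan2(tx[1],tx[0]) if yaw is None else yaw+np.pi/2
    B=R.from_matrix([[np.cos(a),np.sin(a),0],[np.sin(a),-np.cos(a),0],[0,0,-1]])
    print("t",round(o["time"],2),"tcp",np.round(o["tcp_pos"],4),"yaw",round(np.arctan2(tx[1],tx[0])-np.pi/2,4),"shift",np.round(d,1),"rot",np.round((A.inv()*B).as_rotvec(),3),"w",round(o["width"],3))
if __name__=="__main__": plan(*map(float,sys.argv[1:]))
E
python3 plan.py .47 -.15 .30 .3
```

```text
t 0.1 tcp [ 0.3007 -0.6041  0.218 ] yaw -1.109 shift [ 353.9 -331.2  -81.7] rot [-1.000e-03 -1.000e-03 -1.409e+00] w 1.0
```

Request:
{"name": "apply_moves", "arguments": {"commands": [[60,-15,-40,0,0,-0.18,1],[110,-45,-80,0,0,-0.36,1],[155,-85,-80,0,0,-0.54,1],[200,-125,-80,0,0,-0.72,1],[235,-170,-80,0,0,-0.9,1]]}}

```text
time: 0.72
tcp_pos: [0.4346, -0.3511, 0.2983]
eef_rot: [-0.0, 0.775, 0.632, 0.0]
ft_force: [1.0, -0.3, 0.1]
width: 1.0
finger_force: 0.0
```

```bash
python3 plan.py .47 -.15 .30 .3
```

```text
t 0.72 tcp [ 0.4346 -0.3511  0.2983] yaw -0.2029 shift [204.1  -5.9  -1.6] rot [-0.    -0.    -0.503] w 1.0
```

Request:
{"name": "apply_moves", "arguments": {"commands": [[50,-2,-2,0,0,-0.17,1],[100,-4,-2,0,0,-0.34,1],[150,-5,-2,0,0,-0.5,1],[204,-6,-2,0,0,-0.5,1],[204,-6,-2,0,0,-0.5,1]]}}

```text
time: 1.35
tcp_pos: [0.4709, -0.1495, 0.3007]
eef_rot: [0.0, 0.596, 0.803, 0.0]
ft_force: [-1.2, -0.3, 0.2]
width: 1.0
finger_force: 0.0
```

```bash
python3 plan.py .47 -.15 .30 .3; cat > snap.py <<'E'
import sys,json,cv2,numpy as np
from plant import ctrl
n=sys.argv[1];c=ctrl.camera_info("wrist");im=ctrl.capture("wrist")
cv2.imwrite(f"pics/{n}.png",im[:,:,::-1]);json.dump({k:np.array(c[k]).tolist() for k in("K","T")},open(f"pics/{n}.json","w"));print(np.round(c["K"],1).tolist(),np.round(c["T"],3).tolist())
E
python3 snap.py w1
```

```text
t 1.35 tcp [ 0.4709 -0.1495  0.3007] yaw 0.2949 shift [-0.2 -1.   0.7] rot [ 0.    -0.    -0.005] w 1.0
[[349.2, 0.0, 323.2], [0.0, 349.2, 240.8], [0.0, 0.0, 1.0]] [[0.957, 0.277, 0.087, 0.446], [0.29, -0.915, -0.282, -0.071], [0.001, 0.295, -0.956, 0.467], [0.0, 0.0, 0.0, 1.0]]
```

View pics/w1.png

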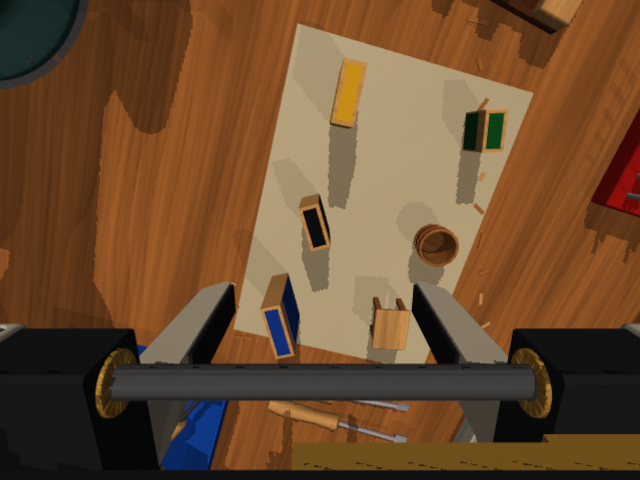

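The wrist view shows the strip centres at: yellow (350,92), green (494,131), charcoal (315,227), blue (277,332). I'll cross-check these against the first fit.

```bash
cat > ray.py <<'E'
import json,numpy as np
def at(c,u,v,z):
    T=np.array(c["T"]);d=T[:3,:3]@np.linalg.inv(c["K"])@[u,v,1];return T[:3,3]+d*(z-T[2,3])/d[2]
E
python3 - <<'E'
from ray import *
c=json.load(open("pics/w1.json"))
for n,u,v,h in(("yellow",350,92,.086),("green",495,130.5,.058),("charcoal",315,227,.072),("blue",277,332,.1)):
    print(n,np.round(at(c,u,v,h),4),np.round(at(c,u,v,h-.004),4))
from plant import ctrl
for cam in("top","scene"):
  c=ctrl.camera_info(cam);print(cam,[np.round(at(c,*p),4).tolist() for p in ([(307.6,189.4,.058),(313,295.4,.086),(412.5,294,.072),(507.5,299.5,.1),(203.3,172.7,.039),(171.3,330,.039)] if cam=="top" else [(359.3,264.2,.058),(270.8,205.3,.086),(205.5,269,.072),(123.7,311,.1),(435.7,219.3,.039),(332,147.7,.039)])])
E
python3 plan.py .632 -.012 .12 .31
```

```text
yellow [ 0.461  -0.0254  0.086 ] [ 0.4612 -0.025   0.082 ]
green [ 0.6294 -0.0129  0.058 ] [ 0.6312 -0.0123  0.054 ]
charcoal [ 0.4679 -0.1742  0.072 ] [ 0.4681 -0.1753  0.068 ]
blue [ 0.4597 -0.3044  0.1   ] [ 0.4598 -0.307   0.096 ]
top [[0.6276, -0.013, 0.058], [0.4595, -0.0261, 0.086], [0.4667, -0.1741, 0.072], [0.4605, -0.3039, 0.1], [0.6568, 0.1581, 0.039], [0.4032, 0.1918, 0.039]]
scene [[0.632, -0.0144, 0.058], [0.4639, -0.0285, 0.086], [0.4724, -0.1762, 0.072], [0.4643, -0.3055, 0.1], [0.6603, 0.1557, 0.039], [0.4082, 0.1896, 0.039]]
t 1.4 tcp [ 0.4707 -0.151   0.3006] yaw 0.2936 shift [ 86.4 194.7 180.6] rot [ 0.     0.    -0.016] w 0.998
```

```bash
python3 plan.py .6285 -.013 .12 .31; python3 plan.py .6285 -.013 .03 .31
```

```text
t 1.4 tcp [ 0.4707 -0.151   0.3006] yaw 0.2936 shift [ 86.5 191.  180.6] rot [ 0.     0.    -0.016] w 0.998
t 1.4 tcp [ 0.4707 -0.151   0.3006] yaw 0.2936 shift [ 86.5 191.  270.6] rot [ 0.     0.    -0.016] w 0.998
```

Request:
{"name": "apply_moves", "arguments": {"commands": [[21,47,20,0,0,-0.016,1],[43,94,50,0,0,-0.016,1],[65,142,90,0,0,-0.016,1],[86.5,191,130,0,0,-0.016,1],[86.5,191,180,0,0,-0.016,1]]}}

```text
time: 2.02
tcp_pos: [0.6306, -0.0141, 0.1193]
eef_rot: [0.0, 0.59, 0.807, 0.0]
ft_force: [0.4, 0.4, 0.4]
width: 0.999
finger_force: 0.0
```

```bash
python3 plan.py .6285 -.013 .03 .31;python3 snap.py w2
```

```text
t 2.02 tcp [ 0.6306 -0.0141  0.1193] yaw 0.3077 shift [ 1.7 -1.7 89.3] rot [ 0.001  0.    -0.002] w 0.999
[[349.2, 0.0, 323.2], [0.0, 349.2, 240.8], [0.0, 0.0, 1.0]] [[0.953, 0.288, 0.091, 0.605], [0.302, -0.911, -0.281, 0.064], [0.002, 0.295, -0.955, 0.285], [0.0, 0.0, 0.0, 1.0]]
```

View pics/w2.png

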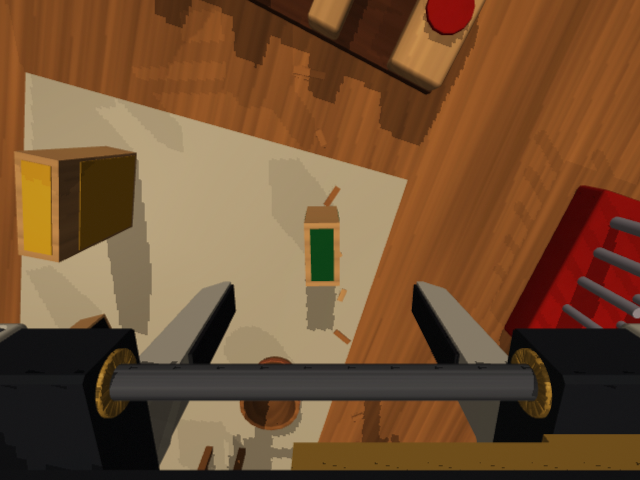

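The wrist view shows the green board square between the fingers, with its top centre at (322,254.5).

```bash
python3 - <<'E'
from ray import *
c=json.load(open("pics/w2.json"))
print(at(c,322.2,254.5,.058), at(c,38,208,.086), at(c,450,8,.039))
E
python3 plan.py .6285 -.013 .03 .31
```

```text
[ 0.6287738  -0.01252976  0.058     ] [ 0.46032068 -0.02557645  0.086     ] [0.65714041 0.15705514 0.039     ]
t 2.08 tcp [ 0.6271 -0.0143  0.1105] yaw 0.3073 shift [ 0.6  2.4 80.5] rot [-0.008 -0.003 -0.003] w 1.004
```

Request:
{"name": "apply_moves", "arguments": {"commands": [[0,0,20,0,0,0,1],[0,0,45,0,0,0,1],[0,0,65,0,0,0,1],[0,0,80,0,0,0,1],[0,0,80,0,0,0,1]], "newtons": 15}}

```text
time: 2.7
tcp_pos: [0.6283, -0.0149, 0.0401]
eef_rot: [-0.0, 0.591, 0.807, -0.0]
ft_force: [-0.3, -0.1, -0.1]
width: 1.002
finger_force: 0.0
```

```bash
python3 plan.py .6287 -.0128 .03 .31
```

```text
t 2.7 tcp [ 0.6283 -0.0149  0.0401] yaw 0.3066 shift [ 1.9  1.  10.1] rot [-0.001 -0.    -0.003] w 1.002
```

Request:
{"name": "apply_moves", "arguments": {"commands": [[2,1,10,0,0,-0.003,1],[2,1,10,0,0,-0.003,0.3],[2,1,10,0,0,-0.003,0.15],[2,1,10,0,0,-0.003,0.15],[2,1,10,0,0,-0.003,0.15]], "newtons": 15}}

```text
time: 3.32
tcp_pos: [0.6291, -0.0124, 0.0309]
eef_rot: [0.0, 0.589, 0.808, 0.0]
ft_force: [0.5, -0.1, 0.6]
width: 0.616
finger_force: 0.0
```

Request:
{"name": "apply_moves", "arguments": {"commands": [[0,0,0,0,0,0,0.15],[0,0,0,0,0,0,0.15],[0,0,-30,0,0,0,0.15],[0,0,-60,0,0,0,0.15],[0,0,-60,0,0,0,0.15]]}}

```text
time: 3.95
tcp_pos: [0.6301, -0.0124, 0.0932]
eef_rot: [0.002, 0.589, 0.808, 0.001]
ft_force: [0.2, -0.6, -0.8]
width: 0.154
finger_force: 0.0
```

```bash
python3 - <<'E'
import numpy as np
a=-.132
for n,s in(("green",.09),("charcoal",.03),("yellow",-.03),("blue",-.09)): print(n,round(.5305+s*np.cos(a),4),round(.1755+s*np.sin(a),4))
E
python3 plan.py .6197 .1636 .16 -.132
```

```text
green 0.6197 0.1637
charcoal 0.5602 0.1716
yellow 0.5008 0.1794
blue 0.4413 0.1873
t 3.95 tcp [ 0.6301 -0.0124  0.0932] yaw 0.31 shift [170.7  44.  -66.9] rot [0.004 0.001 0.442] w 0.154
```

The fingers were still closing when I lifted, so the grasp missed. I'll reopen and look.

Request:
{"name": "apply_moves", "arguments": {"commands": [[0,0,-27,0,0,0,0.6],[0,0,-27,0,0,0,0.6],[0,0,-27,0,0,0,0.6],[0,0,-27,0,0,0,0.6],[0,0,-27,0,0,0,0.6]]}}

```text
time: 4.58
tcp_pos: [0.6288, -0.0124, 0.1169]
eef_rot: [-0.0, 0.589, 0.808, -0.0]
ft_force: [0.1, 0.1, -0.7]
width: 0.59
finger_force: 0.0
```

```bash
python3 snap.py w3;python3 - <<'E'
import cv2
a=cv2.imread("pics/w3.png");cv2.imwrite("pics/w3c.png",cv2.resize(a[180:330,230:430],None,fx=3,fy=3))
E
python3 plan.py .6287 -.0128 .03 .31
```

```text
[[349.2, 0.0, 323.2], [0.0, 349.2, 240.8], [0.0, 0.0, 1.0]] [[0.952, 0.291, 0.09, 0.603], [0.305, -0.91, -0.281, 0.066], [-0.0, 0.295, -0.956, 0.283], [0.0, 0.0, 0.0, 1.0]]
t 4.62 tcp [ 0.6289 -0.0124  0.1171] yaw 0.31 shift [-0.4 -0.2 87.1] rot [-0.001 -0.     0.   ] w 0.599
```

View pics/w3c.png

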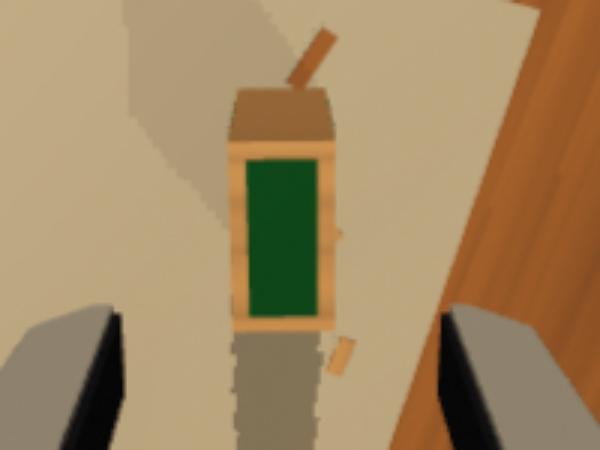

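Green stands undisturbed and centred. I descend with the fingers part open and leave time to close.

Request:
{"name": "apply_moves", "arguments": {"commands": [[0,0,45,0,0,0,0.5],[0,0,75,0,0,0,0.45],[0,0,88,0,0,0,0.45],[0,0,88,0,0,0,0.15],[0,0,88,0,0,0,0.15]], "newtons": 15}}

```text
time: 5.25
tcp_pos: [0.6297, -0.0124, 0.0311]
eef_rot: [0.001, 0.589, 0.808, 0.0]
ft_force: [-0.1, 0.1, -0.2]
width: 0.283
finger_force: 0.0
```

Request:
{"name": "apply_moves", "arguments": {"commands": [[0,0,0,0,0,0,0.15],[0,0,0,0,0,0,0.15],[0,0,0,0,0,0,0.15]]}}

```text
time: 5.62
tcp_pos: [0.6298, -0.0124, 0.0311]
eef_rot: [0.001, 0.589, 0.808, 0.001]
ft_force: [0.6, -0.2, 7.0]
width: 0.258
finger_force: 15.0
```

```bash
python3 plan.py .6197 .1637 .12 -.132
```

```text
t 5.62 tcp [ 0.6298 -0.0124  0.0311] yaw 0.31 shift [170.8  44.3 -89. ] rot [0.002 0.    0.442] w 0.258
```

Request:
{"name": "apply_moves", "arguments": {"commands": [[0,0,-40,0,0,0,0.15],[20,5,-75,0,0,0.1,0.15],[65,17,-89,0,0,0.22,0.15],[115,30,-89,0,0,0.34,0.15],[150,39,-89,0,0,0.442,0.15]]}}

```text
time: 6.25
tcp_pos: [0.6202, 0.1443, 0.1193]
eef_rot: [0.0, 0.753, 0.658, 0.0]
ft_force: [1.2, -0.4, -1.1]
width: 0.261
finger_force: 15.0
```

```bash
python3 plan.py .6197 .1637 .12 -.132
```

```text
t 6.25 tcp [0.6202 0.1443 0.1193] yaw -0.135 shift [19.2 -3.1 -0.7] rot [ 0.001 -0.    -0.003] w 0.261
```

Request:
{"name": "apply_moves", "arguments": {"commands": [[10,-2,0,0,0,-0.003,0.15],[19,-3,0,0,0,-0.003,0.15],[19,-3,0,0,0,-0.003,0.15]]}}

```text
time: 6.62
tcp_pos: [0.62, 0.1612, 0.1186]
eef_rot: [0.0, 0.751, 0.66, -0.0]
ft_force: [-0.3, -0.1, -0.3]
width: 0.254
finger_force: 15.0
```

```bash
python3 plan.py .6197 .1637 .07 -.132; python3 snap.py w4
```

```text
t 6.62 tcp [0.62   0.1612 0.1186] yaw -0.1283 shift [ 2.4 -0.7 48.6] rot [-0.     0.     0.004] w 0.254
[[349.2, 0.0, 323.2], [0.0, 349.2, 240.8], [0.0, 0.0, 1.0]] [[0.992, -0.123, -0.037, 0.63], [-0.128, -0.948, -0.292, 0.242], [0.001, 0.295, -0.956, 0.284], [0.0, 0.0, 0.0, 1.0]]
```

View pics/w4.png

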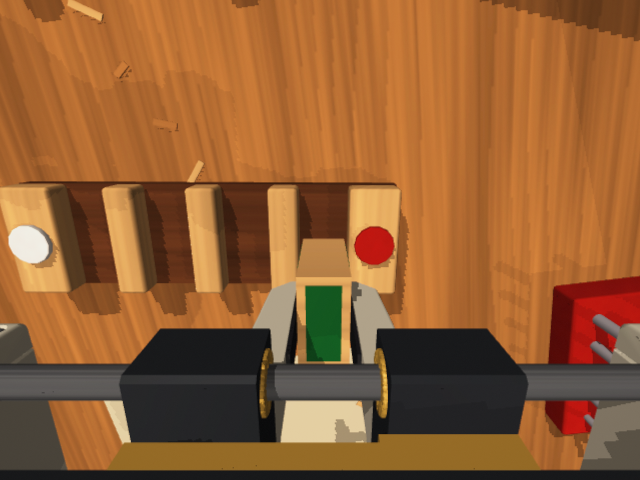

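The wrist view shows green held over the red-side slot. The red dot is at (374,245), the white dot at (29,245), the divider tops span rows 185-291, and the board's strip centre is at (323.5,323).

```bash
python3 - <<'E'
from ray import *
c=json.load(open("pics/w4.json"))
r=at(c,374,245,.039);w=at(c,29.5,244.5,.039);m=(r+w)/2;d=r-w;print("dots",r,w,m,np.linalg.norm(d),np.arctan2(d[1],d[0]))
p=[at(c,u,v,.034) for u,v in((283,186),(282,290),(205,186),(210,290),(373,186),(373,292),(125,185),(137,291))]
for i in range(0,8,2):print((p[i]+p[i+1])/2,p[i]-p[i+1])
print("board",at(c,324,323,.1466),at(c,324,285,.1466),at(c,324,361,.1466))
E
```

```text
dots [0.65720661 0.15926523 0.039     ] [0.40538668 0.19236834 0.039     ] [0.53129665 0.17581679 0.039     ] 0.2539864094897901 -0.13070602533466116
[0.58998667 0.17004599 0.034     ] [0.01397407 0.0802989  0.        ]
[0.53432642 0.17727558 0.034     ] [0.01461505 0.08019233 0.        ]
[0.65725788 0.16044038 0.034     ] [0.00721651 0.08293935 0.        ]
[0.47758347 0.18457264 0.034     ] [0.01506808 0.08169475 0.        ]
board [0.61998989 0.16219462 0.1466    ] [0.62234443 0.1804728  0.1466    ] [0.61745862 0.14254448 0.1466    ]
```

Request:
{"name": "apply_moves", "arguments": {"commands": [[2.7,0,0,0,0,0.003,0.15],[2.7,0,30,0,0,0.003,0.15],[2.7,0,55,0,0,0.003,0.15],[2.7,0,68,0,0,0.003,0.15],[2.7,0,72,0,0,0.003,0.15]]}}

```text
time: 7.3
tcp_pos: [0.6202, 0.164, 0.0462]
eef_rot: [-0.0, 0.752, 0.659, -0.0]
ft_force: [0.8, -0.2, 0.1]
width: 0.258
finger_force: 15.0
```

```bash
python3 plan.py .6199 .164 .0432 -.131
```

```text
t 7.3 tcp [0.6202 0.164  0.0462] yaw -0.1323 shift [-0.1 -0.3  3. ] rot [-0.001  0.    -0.001] w 0.258
```

Request:
{"name": "apply_moves", "arguments": {"commands": [[0,0,2,0,0,0,0.15],[0,0,3,0,0,0,0.15],[0,0,3,0,0,0,0.32],[0,0,3,0,0,0,0.32],[0,0,3,0,0,0,0.32]]}}

```text
time: 7.92
tcp_pos: [0.6204, 0.1643, 0.0438]
eef_rot: [0.0, 0.752, 0.659, 0.0]
ft_force: [-0.2, -0.3, 1.0]
width: 0.321
finger_force: 0.0
```

Request:
{"name": "apply_moves", "arguments": {"commands": [[0,0,-5,0,0,0,0.32],[0,0,-30,0,0,0,0.32],[0,0,-70,0,0,0,0.4],[0,0,-110,0,0,0,0.5],[-60,0,-110,0,0,0,0.6]]}}

```text
time: 8.55
tcp_pos: [0.6137, 0.1065, 0.1577]
eef_rot: [0.001, 0.751, 0.66, 0.002]
ft_force: [0.7, 0.4, 0.1]
width: 0.557
finger_force: 0.0
```

```bash
python3 plan.py .4675 -.1742 .125 .571; python3 snap.py w5
```

```text
t 8.55 tcp [0.6137 0.1065 0.1577] yaw -0.1282 shift [-297.2 -109.3   31.6] rot [ 0.006  0.    -0.699] w 0.557
[[349.2, 0.0, 323.2], [0.0, 349.2, 240.8], [0.0, 0.0, 1.0]] [[0.992, -0.125, -0.032, 0.623], [-0.128, -0.948, -0.291, 0.187], [0.006, 0.293, -0.956, 0.324], [0.0, 0.0, 0.0, 1.0]]
```

View pics/w5.png

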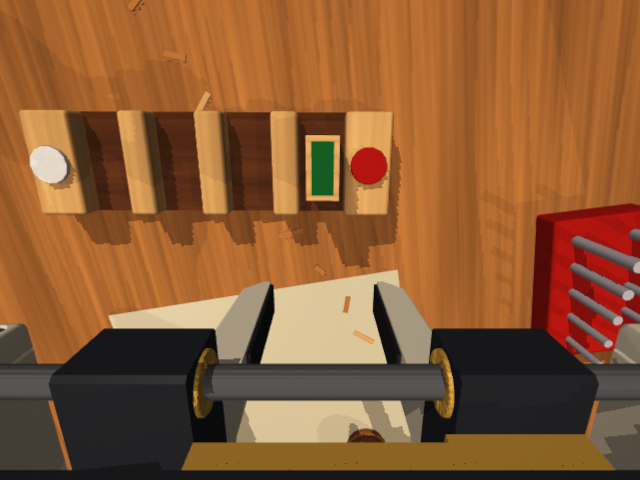

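Green stands upright in the slot by the red dot, top centre (322.8,168). The dots are at (369,166) and (49,165), and the rack top edges are at rows 111 and 213.

```bash
python3 - <<'E'
from ray import *
c=json.load(open("pics/w5.json"))
r=at(c,369,166,.039);w=at(c,49.3,164.5,.039);d=r-w;m=(r+w)/2;a=np.arctan2(d[1],d[0]);print(r,w,m,np.linalg.norm(d),a)
ex=np.array([np.cos(a),np.sin(a)]);ey=np.array([-ex[1],ex[0]])
f=lambda p:(round((p-m)[:2]@ex*1000,1),round((p-m)[:2]@ey*1000,1))
print("green",f(at(c,322.8,168,.070)))
print("rack ends y",[f(at(c,u,v,.034)) for u,v in((284,111),(285,213),(369,111),(366,213),(209,111),(215,213))])
print("slot edges",[f(at(c,u,162,.034)) for u in (298,345)])
E
python3 plan.py .4675 -.1742 .13 .571
```

```text
[0.65760405 0.15815167 0.039     ] [0.40545357 0.19212453 0.039     ] [0.53152881 0.1751381  0.039     ] 0.2544288033332782 -0.1339259677144472
green (np.float64(90.1), np.float64(1.1))
rack ends y [(np.float64(59.9), np.float64(41.3)), (np.float64(58.5), np.float64(-39.8)), (np.float64(126.1), np.float64(41.6)), (np.float64(127.1), np.float64(-39.5)), (np.float64(1.6), np.float64(40.9)), (np.float64(-0.6), np.float64(-40.0))]
slot edges [(np.float64(70.1), np.float64(2.5)), (np.float64(108.3), np.float64(2.7))]
t 8.6 tcp [0.6122 0.0995 0.1559] yaw -0.1317 shift [-290.3 -107.6   26. ] rot [ 0.002  0.002 -0.703] w 0.581
```

Request:
{"name": "apply_moves", "arguments": {"commands": [[-50,-18,5,0,0,-0.14,0.6],[-105,-38,10,0,0,-0.28,0.6],[-165,-61,15,0,0,-0.42,0.6],[-220,-82,20,0,0,-0.56,0.6],[-270,-100,25,0,0,-0.7,0.6]]}}

```text
time: 9.22
tcp_pos: [0.4765, -0.1513, 0.129]
eef_rot: [0.0, 0.479, 0.878, 0.0]
ft_force: [0.6, 0.8, -0.4]
width: 0.599
finger_force: 0.0
```

```bash
python3 plan.py .4675 -.1742 .13 .571
```

```text
t 9.22 tcp [ 0.4765 -0.1513  0.129 ] yaw 0.5723 shift [-14.4 -19.9  -1. ] rot [0.    0.001 0.001] w 0.599
```

Request:
{"name": "apply_moves", "arguments": {"commands": [[-8,-10,0,0,0,0,0.6],[-14.5,-20,0,0,0,0,0.6],[-14.5,-20,0,0,0,0,0.6],[-14.5,-20,0,0,0,0,0.6]]}}

```text
time: 9.72
tcp_pos: [0.4691, -0.1719, 0.1287]
eef_rot: [-0.0, 0.48, 0.877, 0.0]
ft_force: [0.0, -0.0, -0.3]
width: 0.602
finger_force: 0.0
```

```bash
python3 plan.py .4675 -.1742 .041 .571; python3 snap.py w6; python3 - <<'E'
from ray import *
import cv2
a=cv2.imread("pics/w6.png");g=a[200:300,250:400].astype(int)
c=json.load(open("pics/w6.json"))
from geo import proj
# expected top corners
t=.571;L=np.array([(.012,.027),(.012,-.027),(-.012,-.027),(-.012,.027)])
P=np.c_[.4675+np.cos(t)*L[:,0]-np.sin(t)*L[:,1],-.1742+np.sin(t)*L[:,0]+np.cos(t)*L[:,1],[.072]*4]
p=proj(None,P,c);print(np.round(p,1).tolist())
cv2.polylines(a,[np.int32(p*16)],True,(255,0,255),1,0,4)
cv2.imwrite("pics/w6c.png",cv2.resize(a[180:330,230:430],None,fx=4,fy=4,interpolation=cv2.INTER_CUBIC))
E
```

```text
t 9.72 tcp [ 0.4691 -0.1719  0.1287] yaw 0.5684 shift [-1.1 -2.6 87.7] rot [ 0.    -0.    -0.003] w 0.602
[[349.2, 0.0, 323.2], [0.0, 349.2, 240.8], [0.0, 0.0, 1.0]] [[0.843, 0.514, 0.159, 0.424], [0.538, -0.806, -0.248, -0.103], [0.0, 0.295, -0.956, 0.294], [0.0, 0.0, 0.0, 1.0]]
[[338.5, 222.7], [337.8, 297.4], [303.6, 297.5], [301.9, 222.8]]
```

View pics/w6c.png

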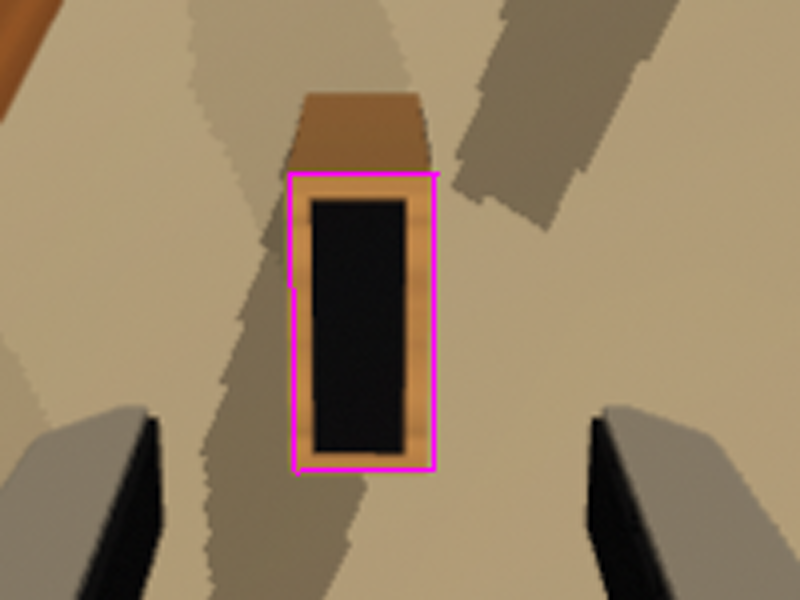

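The overlay of the expected top outline matches the charcoal board within about a pixel, so I descend and grasp.

Request:
{"name": "apply_moves", "arguments": {"commands": [[-1,-2.5,20,0,0,0,0.55],[-1,-2.5,55,0,0,0,0.5],[-1,-2.5,80,0,0,0,0.45],[-1,-2.5,88,0,0,0,0.45],[-1,-2.5,88,0,0,0,0.15]], "newtons": 18}}

```text
time: 10.4
tcp_pos: [0.4669, -0.1747, 0.0402]
eef_rot: [-0.0, 0.481, 0.877, -0.0]
ft_force: [-0.6, 0.4, 0.5]
width: 0.387
finger_force: 0.0
```

Request:
{"name": "apply_moves", "arguments": {"commands": [[0,0,0,0,0,0,0.15],[0,0,0,0,0,0,0.15],[0,0,0,0,0,0,0.15],[0,0,0,0,0,0,0.15]]}}

```text
time: 10.9
tcp_pos: [0.4675, -0.1751, 0.0415]
eef_rot: [0.001, 0.481, 0.877, 0.0]
ft_force: [-0.4, 0.7, 6.5]
width: 0.259
finger_force: 18.0
```

```bash
python3 plan.py .5607 .1718 .15 -.132
```

```text
t 10.9 tcp [ 0.4675 -0.1751  0.0415] yaw 0.568 shift [ 242.2  265.2 -108.6] rot [0.001 0.001 0.7  ] w 0.259
```

Request:
{"name": "apply_moves", "arguments": {"commands": [[0,0,-50,0,0,0,0.15],[10,10,-100,0,0,0.1,0.15],[45,48,-109,0,0,0.26,0.15],[85,92,-109,0,0,0.42,0.15],[125,136,-109,0,0,0.58,0.15]]}}

```text
time: 11.52
tcp_pos: [0.5145, 0.0042, 0.1501]
eef_rot: [0.0, 0.712, 0.702, 0.0]
ft_force: [0.1, -0.2, -0.4]
width: 0.256
finger_force: 18.0
```

```bash
python3 plan.py .5607 .1718 .15 -.132
```

```text
t 11.53 tcp [0.5145 0.0042 0.1501] yaw -0.0149 shift [168.3  43.7   0.2] rot [0.001 0.    0.117] w 0.256
```

Request:
{"name": "apply_moves", "arguments": {"commands": [[45,12,0,0,0,0.06,0.15],[95,25,0,0,0,0.117,0.15],[140,36,0,0,0,0.117,0.15],[168,43.7,0,0,0,0.117,0.15],[168,43.7,0,0,0,0.117,0.15]]}}

```text
time: 12.15
tcp_pos: [0.5595, 0.1717, 0.1493]
eef_rot: [-0.0, 0.75, 0.662, -0.0]
ft_force: [-0.4, 0.0, 0.1]
width: 0.256
finger_force: 18.0
```

```bash
python3 plan.py .5607 .1718 .054 -.132
```

```text
t 12.15 tcp [0.5595 0.1717 0.1493] yaw -0.1239 shift [ 0.2  1.3 95.3] rot [-0.001  0.     0.008] w 0.256
```

Request:
{"name": "apply_moves", "arguments": {"commands": [[-0.5,1,10,0,0,0.006,0.15],[-0.5,1,45,0,0,0.006,0.15],[-0.5,1,75,0,0,0.006,0.15],[-0.5,1,88,0,0,0.006,0.15],[-0.5,1,92,0,0,0.006,0.15]]}}

```text
time: 12.78
tcp_pos: [0.5603, 0.1689, 0.0573]
eef_rot: [-0.0, 0.752, 0.659, -0.0]
ft_force: [0.9, -0.2, -0.7]
width: 0.259
finger_force: 18.0
```

```bash
python3 plan.py .5607 .171 .0537 -.132
```

```text
t 12.78 tcp [0.5603 0.1689 0.0573] yaw -0.1329 shift [2.1 0.1 3.6] rot [-0.001  0.    -0.001] w 0.259
```

Request:
{"name": "apply_moves", "arguments": {"commands": [[1,0,1,0,0,0,0.15],[1,0,1,0,0,0,0.15]]}}

```text
time: 13.02
tcp_pos: [0.561, 0.1707, 0.0576]
eef_rot: [0.0, 0.752, 0.659, 0.001]
ft_force: [-0.4, 0.6, 0.3]
width: 0.263
finger_force: 18.0
```

```bash
python3 plan.py .5607 .171 .0537 -.132
```

```text
t 13.03 tcp [0.561  0.1707 0.0576] yaw -0.132 shift [ 0.3 -0.3  3.9] rot [ 0.001 -0.001  0.   ] w 0.263
```

Request:
{"name": "apply_moves", "arguments": {"commands": [[0,0,2,0,0,0,0.15],[0,0,3.5,0,0,0,0.15],[0,0,3.5,0,0,0,0.36],[0,0,3.5,0,0,0,0.36],[0,0,3.5,0,0,0,0.36]]}}

```text
time: 13.65
tcp_pos: [0.5605, 0.1705, 0.0531]
eef_rot: [-0.0, 0.752, 0.659, -0.0]
ft_force: [0.7, 0.1, 0.3]
width: 0.361
finger_force: 0.0
```

Request:
{"name": "apply_moves", "arguments": {"commands": [[0,0,-5,0,0,0,0.36],[0,0,-40,0,0,0,0.36],[0,0,-85,0,0,0,0.4],[-40,0,-100,0,0,0,0.5],[-95,0,-100,0,0,0,0.6]]}}

```text
time: 14.28
tcp_pos: [0.5484, 0.076, 0.1552]
eef_rot: [0.001, 0.752, 0.66, 0.001]
ft_force: [0.4, -1.2, 0.2]
width: 0.556
finger_force: 0.0
```

```bash
python3 plan.py .460 -.026 .145 .10; python3 snap.py w7
```

```text
t 14.28 tcp [0.5484 0.076  0.1552] yaw -0.13 shift [-112.7  -74.5    9.9] rot [ 0.003 -0.    -0.23 ] w 0.556
[[349.2, 0.0, 323.2], [0.0, 349.2, 240.8], [0.0, 0.0, 1.0]] [[0.991, -0.126, -0.035, 0.558], [-0.13, -0.948, -0.292, 0.157], [0.004, 0.294, -0.956, 0.321], [0.0, 0.0, 0.0, 1.0]]
```

Request:
{"name": "apply_moves", "arguments": {"commands": [[-40,-25,5,0,0,-0.1,0.6],[-80,-53,10,0,0,-0.23,0.6],[-112.5,-74.5,10,0,0,-0.23,0.6],[-112.5,-74.5,10,0,0,-0.23,0.6],[-112.5,-74.5,10,0,0,-0.23,0.6]]}}

```text
time: 14.95
tcp_pos: [0.4598, -0.0252, 0.1436]
eef_rot: [0.0, 0.672, 0.741, 0.0]
ft_force: [0.3, -0.6, 0.1]
width: 0.599
finger_force: 0.0
```

```bash
python3 plan.py .460 -.0258 .055 .10; cat > chk.py <<'E'
import sys,cv2
from ray import *
from geo import proj
n,x,y,t,z,h,lo,hi=sys.argv[1:];x,y,t,z,h=map(float,(x,y,t,z,h))
a=cv2.imread(f"pics/{n}.png");c=json.load(open(f"pics/{n}.json"))
m=cv2.inRange(cv2.cvtColor(a,cv2.COLOR_BGR2HSV),np.array(eval(lo)),np.array(eval(hi)))
p=proj(None,[[x,y,z]],c)[0];k=cv2.connectedComponentsWithStats(m)
i=max(range(1,k[0]),key=lambda i:k[2][i,4]-1e3*(np.hypot(*(k[3][i]-p))>40))
cn=cv2.findContours((k[1]==i).astype(np.uint8),0,1)[0][0]
q=cv2.boxPoints(cv2.minAreaRect(cn));W=np.array([at(c,*v,z) for v in q])
e=[W[1]-W[0],W[2]-W[1]];L=max(e,key=np.linalg.norm);b=(np.arctan2(L[1],L[0])-np.pi/2+np.pi/2)%np.pi-np.pi/2
print("exp px",p.round(1),"strip px",q.mean(0).round(1),"centre",W.mean(0).round(4),"size mm",[round(float(np.linalg.norm(v))*1e3,1) for v in e],"yaw",round(b,3))
E
python3 snap.py w8; python3 chk.py w8 .46 -.026 .1 .086 0 "(18,120,70)" "(35,255,255)"; python3 chk.py w5 .62 .1645 -.13 .07 0 "(45,90,30)" "(85,255,255)"; python3 chk.py w7 .5607 .1718 -.13 .084 0 "(0,0,0)" "(179,255,30)"
```

```text
t 14.95 tcp [ 0.4598 -0.0252  0.1436] yaw 0.0975 shift [-0.6  0.1 88.6] rot [ 0.001  0.    -0.003] w 0.599
[[349.2, 0.0, 323.2], [0.0, 349.2, 240.8], [0.0, 0.0, 1.0]] [[0.995, 0.092, 0.03, 0.451], [0.097, -0.951, -0.293, 0.056], [0.002, 0.295, -0.956, 0.309], [0.0, 0.0, 0.0, 1.0]]
exp px [324.2 260.2] strip px [408.5 451.5] centre [ 0.5457 -0.1864  0.086 ] size mm [349.9, 38.3] yaw -1.476
exp px [321.5 167.8] strip px [322.5 168. ] centre [0.6207 0.1638 0.07  ] size mm [14.7, 36.5] yaw -0.121
exp px [323.1 108.9] strip px [140.  385.5] centre [ 0.3851 -0.0205  0.084 ] size mm [131.9, 108.8] yaw 1.438
```

```bash
sed -i 's/1e3\*(np.hypot/1e6*(np.hypot/; s/>40/>25/' chk.py;  python3 chk.py w8 .46 -.026 .1 .086 0 "(18,120,70)" "(35,255,255)";  python3 chk.py w7 .5607 .1718 -.13 .084 0 "(0,0,0)" "(179,255,30)"
```

```text
exp px [324.2 260.2] strip px [324. 260.] centre [ 0.4599 -0.0267  0.086 ] size mm [15.8, 53.7] yaw 0.108
exp px [323.1 108.9] strip px [322.5 110. ] centre [0.5601 0.1706 0.084 ] size mm [44.2, 14.2] yaw -0.141
```

Request:
{"name": "apply_moves", "arguments": {"commands": [[-0.6,0,30,0,0,-0.002,0.55],[-0.6,0,60,0,0,-0.002,0.5],[-0.6,0,82,0,0,-0.002,0.45],[-0.6,0,88,0,0,-0.002,0.45],[-0.6,0,88,0,0,-0.002,0.45]], "newtons": 20}}

```text
time: 15.62
tcp_pos: [0.4597, -0.0256, 0.0554]
eef_rot: [-0.0, 0.671, 0.742, -0.0]
ft_force: [0.3, 0.1, 0.3]
width: 0.451
finger_force: 0.0
```

Request:
{"name": "apply_moves", "arguments": {"commands": [[0,0,0,0,0,0,0.15],[0,0,0,0,0,0,0.15],[0,0,0,0,0,0,0.15],[0,0,0,0,0,0,0.15]]}}

```text
time: 16.12
tcp_pos: [0.4598, -0.026, 0.0558]
eef_rot: [0.0, 0.671, 0.742, 0.0]
ft_force: [-1.0, 0.8, 5.9]
width: 0.255
finger_force: 20.0
```

```bash
python3 plan.py .5013 .1796 .165 -.132
```

```text
t 16.12 tcp [ 0.4598 -0.026   0.0558] yaw 0.1 shift [ 200.4   61.9 -109.2] rot [0.001 0.    0.232] w 0.255
```

Request:
{"name": "apply_moves", "arguments": {"commands": [[0,0,-50,0,0,0,0.15],[10,3,-100,0,0,0.05,0.15],[45,14,-109,0,0,0.15,0.15],[95,29,-109,0,0,0.232,0.15],[145,45,-109,0,0,0.232,0.15]]}}

```text
time: 16.75
tcp_pos: [0.4898, 0.1242, 0.1644]
eef_rot: [0.0, 0.753, 0.658, 0.0]
ft_force: [0.8, 0.0, -1.3]
width: 0.258
finger_force: 20.0
```

Request:
{"name": "apply_moves", "arguments": {"commands": [[0,0,0,0,0,0,0.15],[0,0,0,0,0,0,0.15]]}}

```text
time: 17.0
tcp_pos: [0.4895, 0.1226, 0.1639]
eef_rot: [-0.0, 0.752, 0.659, -0.0]
ft_force: [0.7, -0.1, -0.4]
width: 0.256
finger_force: 20.0
```

```bash
python3 plan.py .5013 .1796 .165 -.132
```

```text
t 17.0 tcp [0.4895 0.1226 0.1639] yaw -0.1313 shift [58.   4.2 -1.1] rot [-0.     0.     0.001] w 0.256
```

Request:
{"name": "apply_moves", "arguments": {"commands": [[20,1.4,0,0,0,0,0.15],[45,3,0,0,0,0,0.15],[58,4,10,0,0,0,0.15],[58,4,40,0,0,0,0.15],[58,4,65,0,0,0,0.15]]}}

```text
time: 17.62
tcp_pos: [0.501, 0.1797, 0.0974]
eef_rot: [-0.0, 0.752, 0.659, -0.0]
ft_force: [-0.2, -0.4, -0.4]
width: 0.257
finger_force: 20.0
```

Request:
{"name": "apply_moves", "arguments": {"commands": [[0,0,15,0,0,0,0.15],[0,0,25,0,0,0,0.15],[0,0,28,0,0,0,0.15],[0,0,28,0,0,0,0.15]]}}

```text
time: 18.12
tcp_pos: [0.5016, 0.1798, 0.0716]
eef_rot: [0.0, 0.752, 0.659, 0.0]
ft_force: [0.7, -0.4, -0.1]
width: 0.256
finger_force: 20.0
```

```bash
python3 plan.py .5013 .1796 .0676 -.132
```

```text
t 18.12 tcp [0.5016 0.1798 0.0716] yaw -0.1321 shift [-0.3 -0.2  4. ] rot [ 0.001 -0.    -0.   ] w 0.256
```

Request:
{"name": "apply_moves", "arguments": {"commands": [[0,0,2,0,0,0,0.15],[0,0,3.5,0,0,0,0.15],[0,0,3.5,0,0,0,0.36],[0,0,3.5,0,0,0,0.36],[0,0,3.5,0,0,0,0.36]]}}

```text
time: 18.75
tcp_pos: [0.5014, 0.1798, 0.0677]
eef_rot: [0.0, 0.752, 0.659, 0.0]
ft_force: [-0.7, -1.0, -0.9]
width: 0.358
finger_force: 0.0
```

Request:
{"name": "apply_moves", "arguments": {"commands": [[0,0,-5,0,0,0,0.36],[0,0,-40,0,0,0,0.36],[0,0,-90,0,0,0,0.4],[-40,0,-100,0,0,0,0.5],[-95,0,-100,0,0,0,0.6]]}}

```text
time: 19.38
tcp_pos: [0.489, 0.0853, 0.1693]
eef_rot: [0.001, 0.752, 0.66, 0.001]
ft_force: [0.1, 1.3, -0.4]
width: 0.56
finger_force: 0.0
```

```bash
python3 snap.py w9; python3 chk.py w9 .5013 .1796 .1 .098 0 "(18,120,70)" "(35,255,255)"; python3 plan.py .460 -.3045 .16 .517
```

```text
[[349.2, 0.0, 323.2], [0.0, 349.2, 240.8], [0.0, 0.0, 1.0]] [[0.991, -0.125, -0.035, 0.499], [-0.13, -0.948, -0.292, 0.166], [0.003, 0.294, -0.956, 0.335], [0.0, 0.0, 0.0, 1.0]]
exp px [323.5 111.3] strip px [323.5 110.5] centre [0.5013 0.1791 0.098 ] size mm [16.6, 54.5] yaw -0.119
t 19.43 tcp [0.4881 0.0802 0.1687] yaw -0.1325 shift [-385.    23.     9.4] rot [ 0.001  0.002 -0.649] w 0.581
```

Yellow is within 1 mm of its slot centre. Next, blue.

Request:
{"name": "apply_moves", "arguments": {"commands": [[-45,3,2,0,0,-0.13,0.6],[-100,6,5,0,0,-0.26,0.6],[-155,9,9,0,0,-0.39,0.6],[-210,12,9,0,0,-0.52,0.6],[-265,16,9,0,0,-0.65,0.6]]}}

```text
time: 20.05
tcp_pos: [0.4694, -0.181, 0.1592]
eef_rot: [0.0, 0.501, 0.866, 0.0]
ft_force: [0.2, -0.5, 0.1]
width: 0.601
finger_force: 0.0
```

```bash
python3 plan.py .460 -.3045 .16 .517
```

```text
t 20.05 tcp [ 0.4694 -0.181   0.1592] yaw 0.5222 shift [-102.4  -69.7   -0.8] rot [0.001 0.001 0.005] w 0.601
```

Request:
{"name": "apply_moves", "arguments": {"commands": [[-40,-27,0,0,0,0,0.6],[-80,-54,0,0,0,0.004,0.6],[-102.5,-69.7,0,0,0,0.004,0.6],[-102.5,-69.7,0,0,0,0.004,0.6],[-102.5,-69.7,0,0,0,0.004,0.6]]}}

```text
time: 20.68
tcp_pos: [0.46, -0.3023, 0.1587]
eef_rot: [-0.0, 0.504, 0.864, 0.0]
ft_force: [-0.1, 0.4, 0.8]
width: 0.6
finger_force: 0.0
```

```bash
python3 snap.py w10; python3 chk.py w10 .460 -.3045 .5 .1 0 "(105,120,50)" "(130,255,255)"; python3 plan.py .460 -.3045 .069 .517
```

```text
[[349.2, 0.0, 323.2], [0.0, 349.2, 240.8], [0.0, 0.0, 1.0]] [[0.871, 0.469, 0.145, 0.419], [0.491, -0.832, -0.257, -0.231], [0.001, 0.295, -0.956, 0.325], [0.0, 0.0, 0.0, 1.0]]
exp px [322.6 261.4] strip px [322.  260.5] centre [ 0.4599 -0.3051  0.1   ] size mm [14.5, 60.6] yaw 0.522
t 20.73 tcp [ 0.4601 -0.302   0.1588] yaw 0.5145 shift [-2.1 -1.3 89.8] rot [ 0.    -0.    -0.002] w 0.603
```

Request:
{"name": "apply_moves", "arguments": {"commands": [[-2.5,-1.5,30,0,0,-0.005,0.55],[-2.5,-1.5,60,0,0,-0.005,0.5],[-2.5,-1.5,82,0,0,-0.005,0.45],[-2.5,-1.5,90,0,0,-0.005,0.45],[-2.5,-1.5,90,0,0,-0.005,0.45]], "newtons": 22}}

```text
time: 21.35
tcp_pos: [0.4601, -0.3052, 0.0689]
eef_rot: [-0.0, 0.502, 0.865, 0.0]
ft_force: [0.8, -0.1, 0.4]
width: 0.451
finger_force: 0.0
```

Request:
{"name": "apply_moves", "arguments": {"commands": [[0,0,0,0,0,0,0.15],[0,0,0,0,0,0,0.15],[0,0,0,0,0,0,0.15],[0,0,0,0,0,0,0.15]]}}

```text
time: 21.85
tcp_pos: [0.4602, -0.3058, 0.0694]
eef_rot: [0.001, 0.502, 0.865, -0.0]
ft_force: [0.4, 0.9, 5.9]
width: 0.255
finger_force: 22.0
```

```bash
python3 plan.py .4418 .1876 .20 -.132
```

```text
t 21.85 tcp [ 0.4602 -0.3058  0.0694] yaw 0.519 shift [ 437.5  228.8 -130.9] rot [0.001 0.001 0.651] w 0.255
```

Request:
{"name": "apply_moves", "arguments": {"commands": [[0,0,-50,0,0,0,0.15],[0,0,-105,0,0,0,0.15],[30,16,-130,0,0,0.15,0.15],[80,42,-130,0,0,0.3,0.15],[130,68,-130,0,0,0.45,0.15]]}}

```text
time: 22.48
tcp_pos: [0.4541, -0.1578, 0.1988]
eef_rot: [0.0, 0.685, 0.729, 0.0]
ft_force: [1.0, 0.1, -0.3]
width: 0.259
finger_force: 22.0
```

```bash
python3 plan.py .4418 .1876 .20 -.132
```

```text
t 22.48 tcp [ 0.4541 -0.1578  0.1988] yaw 0.0629 shift [345.5   9.4  -1.2] rot [0.    0.    0.195] w 0.259
```

Request:
{"name": "apply_moves", "arguments": {"commands": [[50,1,0,0,0,0.1,0.15],[105,3,0,0,0,0.195,0.15],[165,4,0,0,0,0.195,0.15],[225,6,0,0,0,0.195,0.15],[280,8,0,0,0,0.195,0.15]]}}

```text
time: 23.1
tcp_pos: [0.4426, 0.1228, 0.1988]
eef_rot: [0.0, 0.75, 0.661, 0.0]
ft_force: [-0.1, -0.4, -0.9]
width: 0.263
finger_force: 22.0
```

```bash
python3 plan.py .4418 .1876 .20 -.132
```

```text
t 23.1 tcp [0.4426 0.1228 0.1988] yaw -0.1258 shift [64.2 -8.9 -1.2] rot [ 0.001 -0.     0.006] w 0.263
```

Request:
{"name": "apply_moves", "arguments": {"commands": [[25,-4,0,0,0,0.005,0.15],[50,-7,0,0,0,0.005,0.15],[63.5,-9,0,0,0,0.005,0.15],[63.5,-9,0,0,0,0.005,0.15],[63.5,-9,0,0,0,0.005,0.15]]}}

```text
time: 23.72
tcp_pos: [0.4423, 0.1843, 0.1986]
eef_rot: [0.0, 0.752, 0.659, -0.0]
ft_force: [0.1, -0.3, -1.5]
width: 0.256
finger_force: 22.0
```

```bash
python3 plan.py .4418 .187 .0812 -.132
```

```text
t 23.73 tcp [0.4423 0.1843 0.1986] yaw -0.1315 shift [  2.7  -0.8 117.4] rot [-0.     0.     0.001] w 0.256
```

Request:
{"name": "apply_moves", "arguments": {"commands": [[2,-0.5,20,0,0,0,0.15],[2,-0.5,55,0,0,0,0.15],[2,-0.5,85,0,0,0,0.15],[2,-0.5,105,0,0,0,0.15],[2,-0.5,112,0,0,0,0.15]]}}

```text
time: 24.35
tcp_pos: [0.4415, 0.1866, 0.0852]
eef_rot: [-0.0, 0.752, 0.659, -0.001]
ft_force: [0.3, -0.0, -0.9]
width: 0.256
finger_force: 22.0
```

Request:
{"name": "apply_moves", "arguments": {"commands": [[0,0,1,0,0,0,0.15],[0,0,1,0,0,0,0.15]]}}

```text
time: 24.6
tcp_pos: [0.4424, 0.1871, 0.0865]
eef_rot: [0.0, 0.752, 0.659, 0.001]
ft_force: [-0.7, -0.0, -1.6]
width: 0.257
finger_force: 22.0
```

```bash
python3 plan.py .4418 .187 .0812 -.132
```

```text
t 24.6 tcp [0.4424 0.1871 0.0865] yaw -0.131 shift [-0.2 -0.6  5.3] rot [ 0.001 -0.001  0.001] w 0.257
```

Request:
{"name": "apply_moves", "arguments": {"commands": [[0,0,2,0,0,0,0.15],[0,0,4,0,0,0,0.15],[0,0,4.5,0,0,0,0.15]]}}

```text
time: 24.98
tcp_pos: [0.4421, 0.1871, 0.0814]
eef_rot: [0.0, 0.752, 0.659, 0.0]
ft_force: [-1.3, -0.1, 4.4]
width: 0.255
finger_force: 22.0
```

Request:
{"name": "apply_moves", "arguments": {"commands": [[0,0,0,0,0,0,0.36],[0,0,0,0,0,0,0.36],[0,0,0,0,0,0,0.36],[0,0,-5,0,0,0,0.36],[0,0,-40,0,0,0,0.36]]}}

```text
time: 25.6
tcp_pos: [0.441, 0.1866, 0.12]
eef_rot: [-0.001, 0.752, 0.659, -0.002]
ft_force: [0.1, 0.3, 0.3]
width: 0.361
finger_force: 0.0
```

Request:
{"name": "apply_moves", "arguments": {"commands": [[0,0,-50,0,0,0,0.4],[-30,0,-60,0,0,0,0.5],[-85,0,-60,0,0,0,0.6],[-85,0,-60,0,0,0,0.6]]}}

```text
time: 26.1
tcp_pos: [0.4307, 0.1005, 0.1819]
eef_rot: [0.001, 0.753, 0.658, 0.0]
ft_force: [0.2, -0.4, 0.5]
width: 0.594
finger_force: 0.0
```

```bash
python3 snap.py w11; python3 chk.py w11 .4418 .1876 .1 .112 0 "(105,120,50)" "(130,255,255)"; python3 chk.py w11 .5013 .1796 .1 .098 0 "(18,120,70)" "(35,255,255)"; python3 plan.py .44 -.15 .3 0
```

```text
[[349.2, 0.0, 323.2], [0.0, 349.2, 240.8], [0.0, 0.0, 1.0]] [[0.991, -0.129, -0.037, 0.441], [-0.134, -0.947, -0.292, 0.182], [0.003, 0.295, -0.956, 0.348], [0.0, 0.0, 0.0, 1.0]]
exp px [322.6 123.2] strip px [322. 121.] centre [0.4415 0.1878 0.112 ] size mm [14.7, 60.5] yaw -0.126
exp px [411.  123.7] strip px [411.4 123. ] centre [0.5015 0.1791 0.098 ] size mm [54.9, 16.7] yaw -0.137
t 26.15 tcp [0.4309 0.1017 0.1817] yaw -0.1336 shift [-248.2   42.6 -118.4] rot [ 0.001 -0.    -0.134] w 0.6
```

View pics/w11.png

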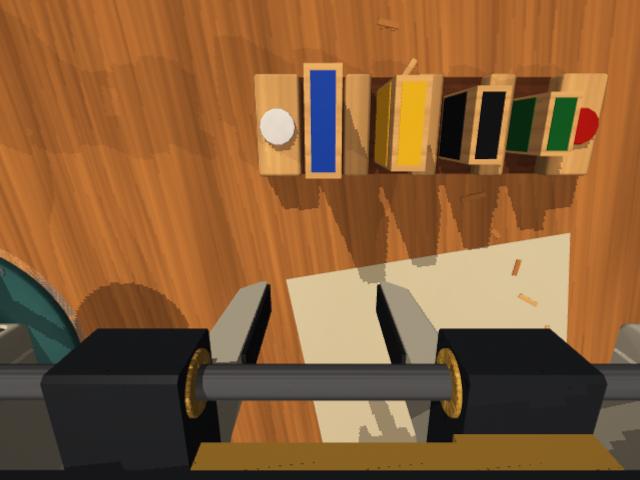

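The wrist view shows all four boards upright in their slots in order, from the white dot (277,126) past blue (323,121), yellow (411,123), charcoal (490,125) and green (562,124) to the red dot (587,126). Each is within about 1 mm of its slot centre and the robot is clear, so I hand in.

```bash
python3 -c "
from plant import ctrl;print(ctrl.close_job())"
```

```text
the job is handed in; nothing more can be done
None
```

All four boards stand upright in the rack in height order, green next to the red dot through charcoal and yellow to blue next to the white dot, each within about 1 mm of its slot centre; the stool and bucket were not touched, and the job was handed in at about 26 s after one missed first grasp on green that disturbed nothing.

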